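# Find the binding key

### The job

Swing each of the three keys of the horn by pressing its touch down, feeling for the one that catches part-way: leave the two free keys standing fully open, and take the catching key only up to where it starts to bind, without forcing it (never more than 20 N on the horn). Only when all three have been tried like this, press the cup of the catching key down again so that it lies shut, with the two free keys still open, and leave the other things on the bench where they are.

Things in the scene. Friction and masses are not known exactly. Their poses are not given: they have to be found in the camera images.
- horn: Brass wind-instrument  tube 400 mm long, about 85 mm thick, flared bell (148 mm) at its +y end, fixed in two wooden cradles. Origin on the table under the tube's axis, midway along the keys; y along the tube, x away from the robot, z up. Three equal keys on top, 100 mm apart: key 0 at y = -100 mm, 1 in the middle, 2 at +100 mm (their touch and cup 14 mm further to +y).
- hinge_mid (a point): Point on the keys' common hinge axis, which runs along the horn's y, 25 mm to the -x side of the horn's origin and 128 mm up. Each key is a seesaw on it: flat steel touch on the -x side, round cup on the +x side. On the -y side of each key a closed steel housing, 62 x 34 mm, top 142 mm above the table, hides the inside of its hinge; it reaches 52 mm to the -x side of the axis.
- key_0 (a joint): Key 0's angle, rad: 0 = cup shut; grows as the touch is pressed and the cup rises, to a stop at 0.70 (fully open). It stays where it is left, without spring; 1 to 2.5 N at the touch (2 to 4 N at the cup) moves a free key. One key of the three, not known which, catches inside its housing somewhere between 0.2 and 0.42 rad: there it meets a hard stop.
- key_1 (a joint): Key 1's angle, rad: 0 = cup shut; grows as the touch is pressed and the cup rises, to a stop at 0.70 (fully open). It stays where it is left, without spring; 1 to 2.5 N at the touch (2 to 4 N at the cup) moves a free key. One key of the three, not known which, catches inside its housing somewhere between 0.2 and 0.42 rad: there it meets a hard stop.
- key_2 (a joint): Key 2's angle, rad: 0 = cup shut; grows as the touch is pressed and the cup rises, to a stop at 0.70 (fully open). It stays where it is left, without spring; 1 to 2.5 N at the touch (2 to 4 N at the cup) moves a free key. One key of the three, not known which, catches inside its housing somewhere between 0.2 and 0.42 rad: there it meets a hard stop.
- touch_0 (a point): Centre of the upper face of key 0's touch, a steel plate 40 mm (x) by 32 mm (y), 5 mm thick, with a white disc, 82 mm from the hinge axis. With the cup shut it stands 0.35 rad above level (its -x end higher), about 156 mm above the table; with the key fully open it points 0.35 rad below level, about 103 mm up. Felt-cushioned: it gives 1 mm per 1.5 N, up to 10 mm. Nothing lies under it.
- touch_1 (a point): Centre of the upper face of key 1's touch, a steel plate 40 mm (x) by 32 mm (y), 5 mm thick, with a white disc, 82 mm from the hinge axis. With the cup shut it stands 0.35 rad above level (its -x end higher), about 156 mm above the table; with the key fully open it points 0.35 rad below level, about 103 mm up. Felt-cushioned: it gives 1 mm per 1.5 N, up to 10 mm. Nothing lies under it.
- touch_2 (a point): Centre of the upper face of key 2's touch, a steel plate 40 mm (x) by 32 mm (y), 5 mm thick, with a white disc, 82 mm from the hinge axis. With the cup shut it stands 0.35 rad above level (its -x end higher), about 156 mm above the table; with the key fully open it points 0.35 rad below level, about 103 mm up. Felt-cushioned: it gives 1 mm per 1.5 N, up to 10 mm. Nothing lies under it.
- cup_0 (a point): Centre of the upper face of key 0's cup, a brass disc of 46 mm diameter, 55 mm from the hinge axis on the +x side. Level and 130 mm above the table when shut; it rises with the key. Felt-cushioned: it gives 1 mm per 1.5 N, up to 10 mm.
- cup_1 (a point): Centre of the upper face of key 1's cup, a brass disc of 46 mm diameter, 55 mm from the hinge axis on the +x side. Level and 130 mm above the table when shut; it rises with the key. Felt-cushioned: it gives 1 mm per 1.5 N, up to 10 mm.
- cup_2 (a point): Centre of the upper face of key 2's cup, a brass disc of 46 mm diameter, 55 mm from the hinge axis on the +x side. Level and 130 mm above the table when shut; it rises with the key. Felt-cushioned: it gives 1 mm per 1.5 N, up to 10 mm.
- driver: Screwdriver lying in front of the horn; a bystander. Origin at its underside.
- pliers: Steel pliers lying on the bench; a bystander. Origin at its underside.
- oil: Small oil bottle, 38 mm across, 75 mm tall; a bystander. Origin at its underside.
- screws: Steel bowl, 70 mm across, 30 mm tall; a bystander. Origin at its underside.
- cork_block: Cork block 60 x 40 x 25 mm; a bystander. Origin at its underside.
- band: Steel band ring, 44 mm across, 14 mm tall; a bystander. Origin at its underside.
- leather_case: Black case 120 x 80 x 30 mm; a bystander. Origin at its underside.

How it is judged:
By the outcome, as a careful person would: the job done as asked, in the order asked, and still so for the second after the job is handed in, with the robot touching nothing.
It also fails if it takes over 58 s, if anything falls off the work surface, if the arm or the gripper's body presses on something with over 40 N, if the wrist force passes 120 N, or if a joint passes its speed limit or range.

### The arm

A 7-joint arm with a two-finger parallel gripper is mounted at the origin on the work surface. World frame = base frame: x ahead of the robot, y to its left, z up, the work surface at z = 0. Lengths are in m, angles in rad, forces in N, time in s.
With the tool pointing down it reaches from about 0.425 to 0.925 m from the base axis. Payload 6.8 kg.
Tool frame: the origin (TCP) lies midway between the tips of the shut fingers; the grasp point (between the pads) lies 19 mm behind it; z points along the fingers, y is the line along which they close (so a half turn about z gives the same grasp; the last joint's range is limited). The gripper opens to 85 mm and grips with 20 to 120 N. Pads are 22 mm wide; open, the fingers measure 114 mm over their backs; the gripper's body (76 mm by 85 mm) begins 54 mm behind the grasp point. The pads swing forward as they close: fully open they stand 13 mm farther back than shut.
Start: joints at [1.228, 0.477, 0.022, 1.555, -0.011, 1.109, -0.083], TCP at [0.157, -0.656, 0.231] pointing down, gripper open.
Joint ranges: [-2.96, 2.96], [-0.34, 2.1], [-1.41, 1.46], [0.24, 2.44], [-1.37, 4.51], [0.17, 1.92], [-2.96, 2.96]. Speed limits (rad/s): [2.39, 2.39, 3.14, 3.14, 3.14, 3.14, 3.14].

### API

Orientations are given as a rotation vector (axis times angle).
In Python, from bench import r gives the robot as it stands. The module is installed in compiled form; this text tells all that it offers.
- The arm moves only by the tool apply_moves, never from a script. Its argument "rows" is a list of rows, each a list of 6 numbers: the shift along the tool's x, y, z scaled (see below), then the turn, a rotation vector about the tool's x, y, z scaled (see below). A call has 1 to 5 rows; each row is the pose to reach, as a shift and turn from the pose commanded when the call began, along the tool's axes at that moment; what a row does not reach only later rows make up. The controller multiplies each number of a shift by 0.25 m and each number of a turn by 90 degrees. A row lasts 1/8 s, in which the tool goes at most 62.5 mm and 10.7 degrees, less where a joint would pass 70% of its speed; a pose out of reach is approached as far as the arm can. A call with a number of a shift or a turn outside -1 to 1 is refused whole. A call with a gripper value outside its range is refused whole. "claw" is the opening, from 0 (shut) to 1 (fully open), set as the call begins (left out, the last holds). The fingers move at their own pace and stop on an object; "newtons" is the grip in N (left out, the last holds). Time passes only in rows, so rows that repeat a pose let the fingers close. It gives the time, the measured TCP pose, the force, the opening and the grip force at its end, in the units of the state.
- r.get_obs(): the state, without advancing time (a new reading comes with each control period).
- r.grab_frame(name): name is "scene" or "top" or "wrist"; returns a dict with "pixels" (384x512x3 uint8, red, green, blue), "intrinsics" (3x3 intrinsics, pixels), "dist" ([k1, k2, p1, p2, k3] as OpenCV has them; the pictures are not rectified), "eye" and "attitude" of the camera in the world. Camera axes: x right, y up, looking along -z (the intrinsics and any distortion apply to the point x, -y, -z); pixel columns grow to the right and rows downward; lengths in m; the calibration is good to about 2 mm. A picture is of the moment at which its call begins. There is no depth.
- r.hand_in(): hands the job in; it is judged then, once.
Trained networks look in a picture, given as the dict that the camera call returned (one of the last four; its "shot" number tells which), for a name from the list of things; names that differ only in an ending like _2 or _b are one class to them, and where a whole thing is asked for, a point or a joint stands for the part that bears it (a point fixed in the world has none). Each returns a list of dicts, best first, with "conf" (0 to 1); they miss things now and then, are a little off and sometimes report something else, mostly with a low value. They report only what shows in the picture. A call takes as long as a camera call.
- r.search_frame(picture, thing): "rect" ([left, top, width, height] in pixels, round what is visible of it).
- r.outline_of(picture, thing): "pixels" (384x512 bool, what is visible of it) and "rect" ([left, top, width, height] in pixels, round what is visible of it).
- r.landmark_of(picture, thing): "point" ([column, row] in pixels: a listed point, or the origin of a listed thing).
The state is a dict: "clock": time; "joints": joint angles; "qvel": joint speeds; "tau": joint torques, N m; "tcp_pos": TCP position; "orientation": TCP orientation; "contact_force": force on the tool from outside, world axes, zero at the start; "moment": the same for the moment, N m; "grip_width": finger opening in m; "gripper_force": force on a finger pad.
Only numpy, scipy, OpenCV 4.12 (cv2) and the standard library are available. Lean on these libraries where they do the work, as an engineer would, in place of code of your own. Each camera call takes 0.05 s, during which the arm holds its last target. There are 200 camera calls.

## Working session

There is one attempt and no reset: what is moved stays moved. The work goes in short steps, Python scripts to look and compute and a tool call to move; the robot and the scene stay as the last step left them, time stands still between calls to the robot, and variables do not carry over. Pictures are saved under pics/ and viewed, at most 10 in all, crops included, and the job is handed in when it is done.

Besides the shell and the picture viewer there is one more tool, called as name(argument=value, ...), one argument or row to a line, values as JSON. apply_moves: Moves the arm, as the interface text tells. Its arguments: {"type":"object","properties":{"rows":{"type":"array","items":{"type":"array","items":{"type":"number"}}},"claw":{"type":"number"},"newtons":{"type":"number"}},"required":["rows"]}

```bash
mkdir -p pics
cat > h.py <<'E'
import numpy as np,cv2
from scipy.spatial.transform import Rotation as R
from bench import r
def att(p):
    a=np.array(p["attitude"],float)
    return a if a.shape==(3,3) else (R.from_rotvec(a).as_matrix() if a.size==3 else R.from_quat(a).as_matrix())
def ray(p,uv):
    u=cv2.undistortPoints(np.array([[uv]],float),np.array(p["intrinsics"],float),np.array(p["dist"],float))[0,0]
    d=att(p)@np.array([u[0],-u[1],-1.0]); return np.array(p["eye"],float),d/np.linalg.norm(d)
def tri(rs):
    A=0;b=0
    for e,d in rs:
        P=np.eye(3)-np.outer(d,d);A=A+P;b=b+P@e
    x=np.linalg.solve(A,b); return x,max(np.linalg.norm((np.eye(3)-np.outer(d,d))@(x-e)) for e,d in rs)
def proj(p,X):
    c=att(p).T@(np.array(X)-np.array(p["eye"])); 
    q=cv2.projectPoints(np.array([[c[0],-c[1],-c[2]]]),np.zeros(3),np.zeros(3),np.array(p["intrinsics"],float),np.array(p["dist"],float))[0]
    return q.ravel()
def save(p,n): cv2.imwrite("pics/"+n,p["pixels"][:,:,::-1])
E
python3 - <<'E'
from h import *
np.set_printoptions(precision=3,suppress=True)
o=r.get_obs();print(o)
ps=[r.grab_frame(n) for n in("scene","top","wrist")]
for n,p in zip("stw",ps):
    print(n,p["eye"],p["attitude"]);save(p,n+"0.png")
for t in["horn","touch_0","cup_0","hinge_mid","oil"]:
    for n,p in zip("stw",ps): print(t,n,[(np.round(x["point"],1).tolist(),round(x["conf"],2)) for x in r.landmark_of(p,t)])
E
cd pics; python3 -c "
import cv2,numpy as np
cv2.imwrite('st.png',cv2.resize(np.vstack([cv2.imread('s0.png'),cv2.imread('t0.png')]),(400,600)))"
```

```text
{'clock': 0.0, 'joints': array([ 1.228,  0.478,  0.022,  1.556, -0.011,  1.109, -0.083]), 'qvel': array([-0.001,  0.   , -0.001, -0.002,  0.   ,  0.001, -0.001]), 'tau': array([  0.   , -59.644,   1.608, -28.12 ,   0.013,   0.009,  -0.   ]), 'tcp_pos': array([ 0.157, -0.656,  0.23 ]), 'orientation': array([-3.118, -0.368,  0.001]), 'contact_force': array([-0.2  , -0.271, -0.348]), 'moment': array([ 0.056, -0.018, -0.004]), 'gripper_force': 0.0, 'grip_width': 0.08556763023677146}
s [ 1.006 -0.541  0.981] [0.654 0.236 0.65 ]
t [0.498 0.012 1.566] [ 0.042 -0.01  -1.573]
w [ 0.233 -0.639  0.372] [-0.262  0.21  -1.324]
horn s [([277.8, 210.0], 0.88)]
horn t [([250.6, 174.6], 0.58), ([214.0, 165.9], 0.27)]
horn w []
touch_0 s [([249.4, 156.2], 0.66), ([269.0, 141.9], 0.64), ([229.1, 182.6], 0.61)]
touch_0 t [([280.7, 201.9], 0.6), ([223.0, 204.4], 0.45), ([250.6, 201.5], 0.42), ([277.9, 156.9], 0.29)]
touch_0 w []
cup_0 s [([306.0, 159.4], 0.71), ([273.2, 207.7], 0.55), ([289.7, 180.7], 0.53)]
cup_0 t [([216.2, 166.1], 0.67), ([276.6, 158.7], 0.61), ([246.9, 164.1], 0.57)]
cup_0 w []
hinge_mid s [([268.0, 182.3], 0.75)]
hinge_mid t [([255.4, 179.4], 0.86), ([220.7, 203.7], 0.73)]
hinge_mid w []
oil s [([226.8, 180.7], 0.5)]
oil t [([158.3, 184.0], 0.7)]
oil w []
```

View pics/s0.png

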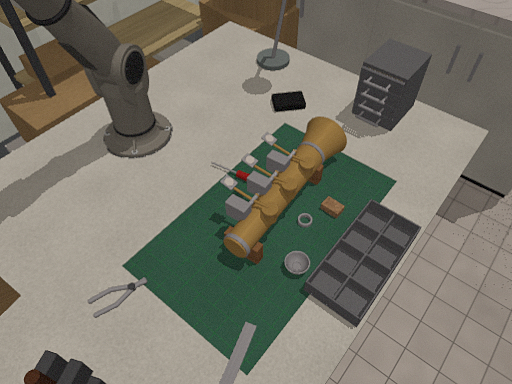

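View pics/t0.png

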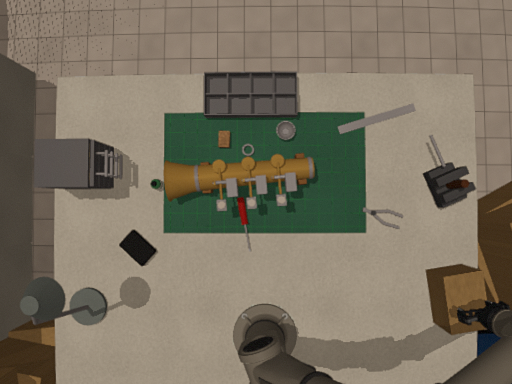

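The scene view shows the horn on the green mat, with the touches at about (229,183), (249,157), (269,138). In the top view the touches are at (281,201), (251,202), (222,205), and the bell is on the left (+y).

Run:
```python
from h import *
np.set_printoptions(precision=4,suppress=True)
s=r.grab_frame("scene");t=r.grab_frame("top")
T={}
for k in("touch_0","cup_0"):
    a=[x["point"] for x in r.landmark_of(s,k) if x["conf"]>.3]; b=[x["point"] for x in r.landmark_of(t,k) if x["conf"]>.25]
    for i in a:
        for j in b:
            x,e=tri([ray(s,i),ray(t,j)])
            if e<.008 and .08<x[2]<.2: print(k,np.round(i),np.round(j),x,e)
for p,n in((s,"s"),(t,"t")): print(n,[x["point"] for x in r.landmark_of(p,"hinge_mid")])
x,e=tri([ray(s,r.landmark_of(s,"hinge_mid")[0]["point"]),ray(t,r.landmark_of(t,"hinge_mid")[0]["point"])]);print(x,e)
```

```text
touch_0 [248. 159.] [253. 202.] [0.4877 0.0372 0.162 ] 0.00018642077712391098
touch_0 [230. 181.] [282. 201.] [ 0.4953 -0.0552  0.155 ] 0.00463268039068446
cup_0 [271. 209.] [277. 158.] [ 0.6351 -0.0435  0.1357] 0.0005010592323086482
cup_0 [286. 184.] [248. 162.] [0.6201 0.0509 0.1379] 0.00444375632481421
cup_0 [306. 162.] [216. 169.] [0.6023 0.1651 0.1173] 0.0006520002672028808
s [[270.0, 180.3]]
t [[255.4, 181.0]]
[0.5641 0.0337 0.1271] 0.005664577835057461
```

apply_moves(
  rows=[
    [0.78,-0.62,-0.4,0,0,0],
    [0.78,-0.62,-0.4,0,0,0],
    [0.78,-0.62,-0.4,0,0,0],
    [0.78,-0.62,-0.4,0,0,0],
    [0.78,-0.62,-0.4,0,0,0],
  ],
  claw=0,
  newtons=40,
)

```text
clock: 2.02
tcp_pos: [0.3142, -0.4576, 0.3335]
orientation: [3.117, 0.377, 0.005]
contact_force: [0.1, 0.3, 0.3]
grip_width: -0.0003
gripper_force: 0.0
```

apply_moves(
  rows=[
    [0.77,-0.88,0,0,0,0],
    [0.77,-0.88,0,0,0,0],
    [0.77,-0.88,0,0,0,0],
    [0.77,-0.88,0,0,0,0],
    [0.77,-0.88,0,0,0,0],
  ],
)

```text
clock: 2.65
tcp_pos: [0.4474, -0.1996, 0.3313]
orientation: [3.12, 0.37, 0.0]
contact_force: [1.3, -0.3, 0.3]
grip_width: 0.0
gripper_force: 0.0
```

apply_moves(
  rows=[
    [0.2,-0.8,0,0,0,0.06],
    [0.2,-0.8,0,0,0,0.06],
    [0.2,-0.8,0,0,0,0.06],
    [0.2,-0.8,0,0,0,0.06],
    [0.2,-0.8,0,0,0,0.06],
  ],
)

```text
clock: 3.28
tcp_pos: [0.4488, 0.005, 0.3313]
orientation: [3.133, 0.224, 0.0]
contact_force: [-0.1, -0.5, -1.2]
grip_width: 0.0003
gripper_force: 0.0
```

Run:
```python
from h import *
np.set_printoptions(precision=4,suppress=True)
o=r.get_obs();print(o["tcp_pos"],R.from_rotvec(o["orientation"]).as_matrix())
w=r.grab_frame("wrist");save(w,"w1.png");print(w["eye"],att(w))
for k in("touch_0","cup_0","hinge_mid"):
  print(k,[(np.round(x["point"],1).tolist(),round(x["conf"],2)) for x in r.landmark_of(w,k)])
```

```text
[0.4488 0.005  0.3313] [[ 0.9898  0.1421  0.0001]
 [ 0.1421 -0.9898 -0.0002]
 [ 0.0001  0.0002 -1.    ]]
[0.5262 0.0151 0.4726] [[ 0.1424  0.9422  0.3033]
 [-0.9898  0.1357  0.0433]
 [-0.0004 -0.3064  0.9519]]
touch_0 [([326.3, 129.3], 0.89), ([104.0, 113.2], 0.79), ([217.8, 117.3], 0.63)]
cup_0 []
hinge_mid [([235.7, 33.3], 0.66)]
```

View pics/w1.png

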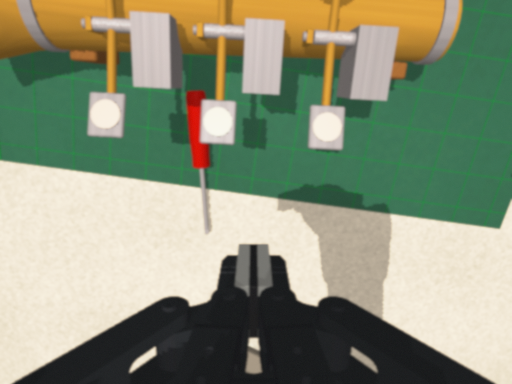

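The wrist view shows the white touch discs at (327,126), (218,120) and (105,115), with the housings to their right (-y).

Run:
```python
from h import *
np.set_printoptions(precision=4,suppress=True)
ps={n:r.grab_frame(n) for n in("scene","top","wrist")}
def disc(p,g,h):
    m=(p["pixels"].min(2)>185).astype(np.uint8)[g[1]-h:g[1]+h+1,g[0]-h:g[0]+h+1]
    n,l,st,c=cv2.connectedComponentsWithStats(m); 
    if n<2:return None
    i=1+np.argmax(st[1:,4]); return c[i]+np.array(g)-h,st[i,4]
G={"scene":[(229,183),(249,159),(269,138)],"top":[(281,201),(252,202),(221,205)],"wrist":[(327,126),(218,120),(105,115)]}
for k in range(3):
    d={n:disc(ps[n],G[n][k],24 if n=="wrist" else 5) for n in ps}
    print(k,d)
    e,v=ray(ps["wrist"],d["wrist"][0]); print(" plane",e+v*(.156-e[2])/v[2])
    rs=[ray(ps[n],d[n][0]) for n in ps if d[n] is not None]; print(" tri",tri(rs))
    if d["scene"] is not None: print(" s+w",tri([ray(ps["scene"],d["scene"][0]),ray(ps["wrist"],d["wrist"][0])]))
    if d["top"] is not None: print(" t+w",tri([ray(ps["top"],d["top"][0]),ray(ps["wrist"],d["wrist"][0])]))
```

```text
0 {'scene': None, 'top': None, 'wrist': (array([323.4725, 126.055 ]), np.int32(1181))}
 plane [ 0.4984 -0.0553  0.156 ]
 tri (array([0.5239, 0.0069, 0.4457]), np.float64(2.3752354257409715e-17))
1 {'scene': None, 'top': None, 'wrist': (array([214.5064, 121.306 ]), np.int32(1258))}
 plane [0.489  0.0428 0.156 ]
 tri (array([0.5219, 0.0162, 0.4352]), np.float64(3.0807505758617896e-17))
2 {'scene': None, 'top': None, 'wrist': (array([102.1169, 114.6032]), np.int32(1129))}
 plane [0.481  0.1431 0.156 ]
 tri (array([ 0.6018, -0.2047,  1.    ]), np.float64(9.826860871639132e-17))
```

apply_moves(
  rows=[
    [0.144,0.267,0.3,0,0,0.035],
    [0.144,0.267,0.604,0,0,0.035],
    [0.144,0.267,0.604,0,0,0.035],
    [0.144,0.267,0.604,0,0,0.035],
  ],
)

```text
clock: 4.12
tcp_pos: [0.4914, -0.0578, 0.1773]
orientation: [-3.138, -0.131, 0.012]
contact_force: [-0.6, 0.1, 0.7]
grip_width: -0.0003
gripper_force: 0.0
```

Run:
```python
from h import *
o=r.get_obs();print(o["tcp_pos"],o["contact_force"],o["moment"])
w=r.grab_frame("wrist");save(w,"w2.png");s=r.grab_frame("scene");
cv2.imwrite("pics/w2s.png",np.hstack([w["pixels"][:,:,::-1][:300,100:412],cv2.resize(s["pixels"][100:260,180:346,::-1],(312,300))]))
```

```text
[ 0.49136275 -0.05777133  0.17727403] [-0.62054078  0.13621502  0.72208984] [ 0.04572496  0.03119094 -0.01157554]
```

View pics/w2s.png

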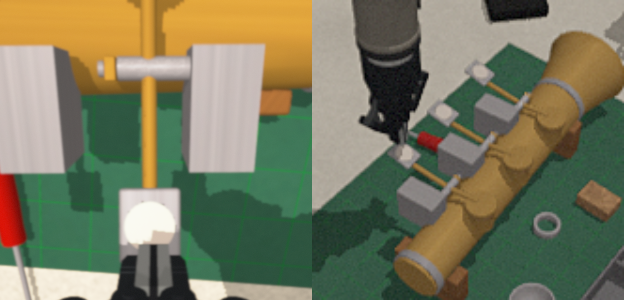

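The tip stands over touch 0's disc, about 2 mm off in y, and clears the housings.

apply_moves(
  rows=[
    [0,-0.006,0.04,0,0,0],
    [0,-0.006,0.07,0,0,0],
    [0,-0.006,0.09,0,0,0],
    [0,-0.006,0.11,0,0,0],
    [0,-0.006,0.11,0,0,0],
  ],
)

```text
clock: 4.85
tcp_pos: [0.4937, -0.055, 0.1526]
orientation: [-3.139, -0.134, 0.0]
contact_force: [-0.1, 0.2, 0.4]
grip_width: -0.0004
gripper_force: 0.3
```

apply_moves(
  rows=[
    [0,0,0.016,0,0,0],
    [0,0,0.02,0,0,0],
    [0,0,0.02,0,0,0],
  ],
)

```text
clock: 5.22
tcp_pos: [0.4936, -0.0551, 0.1477]
orientation: [3.139, 0.134, -0.0]
contact_force: [0.1, 0.7, 2.0]
grip_width: 0.0002
gripper_force: 0.5
```

Run:
```python
from h import *
for i in range(3):
    w=r.grab_frame("wrist");o=r.get_obs();print(o["tcp_pos"],o["contact_force"],o["moment"])
save(w,"w3.png")
```

```text
[ 0.49364031 -0.05508357  0.14781763] [-1.27655522  0.2054999   1.81808983] [-0.05973964  0.07119709  0.01028808]
[ 0.49362505 -0.05508199  0.14782038] [-0.00465997  0.02217637  0.09430459] [-0.0024417   0.04627559 -0.05581381]
[ 0.49364679 -0.05508396  0.14783809] [-0.44966249  0.64480541  0.17834227] [-0.01703692  0.07983108  0.0336443 ]
```

View pics/w3.png

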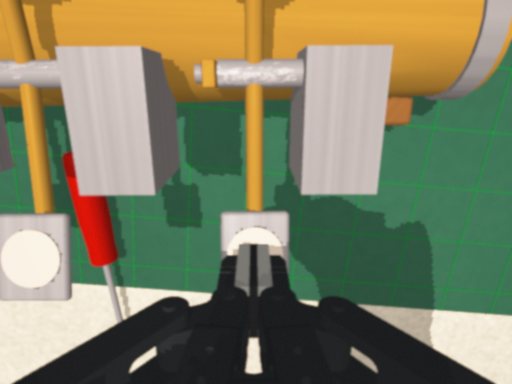

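The tip is on touch 0, between the housings and clear of them. I'll continue in small steps.

apply_moves(
  rows=[
    [0,0,0.008,0,0,0],
    [0,0,0.016,0,0,0],
  ],
)

```text
clock: 5.62
tcp_pos: [0.4935, -0.0551, 0.1437]
orientation: [3.139, 0.134, -0.0]
contact_force: [-1.1, 0.2, 1.3]
grip_width: 0.0001
gripper_force: 0.6
```

apply_moves(
  rows=[
    [0,0,0.008,0,0,0],
    [0,0,0.016,0,0,0],
  ],
)

```text
clock: 5.88
tcp_pos: [0.4936, -0.0551, 0.1396]
orientation: [-3.139, -0.134, 0.0]
contact_force: [-0.4, -0.7, 0.4]
grip_width: -0.0
gripper_force: 0.6
```

apply_moves(
  rows=[
    [0,0,0.008,0,0,0],
    [0,0,0.012,0,0,0],
  ],
)

```text
clock: 6.12
tcp_pos: [0.4936, -0.0551, 0.1366]
orientation: [3.139, 0.134, -0.0]
contact_force: [-0.4, 0.1, 1.7]
grip_width: -0.0001
gripper_force: 0.6
```

apply_moves(
  rows=[
    [0,0,0.008,0,0,0],
    [0,0,0.016,0,0,0],
  ],
)

```text
clock: 6.38
tcp_pos: [0.4936, -0.0551, 0.1327]
orientation: [3.139, 0.134, -0.0]
contact_force: [-0.7, -0.4, 1.2]
grip_width: 0.0
gripper_force: 0.6
```

apply_moves(
  rows=[
    [0,0,0.008,0,0,0],
    [0,0,0.016,0,0,0],
  ],
)

```text
clock: 6.62
tcp_pos: [0.4936, -0.0551, 0.1287]
orientation: [3.139, 0.134, -0.0]
contact_force: [-0.7, 0.0, 1.3]
grip_width: -0.0004
gripper_force: 0.8
```

apply_moves(
  rows=[
    [0,0,0.008,0,0,0],
    [0,0,0.016,0,0,0],
  ],
)

```text
clock: 6.88
tcp_pos: [0.4937, -0.0551, 0.1247]
orientation: [3.139, 0.134, 0.0]
contact_force: [-1.3, 0.5, 0.9]
grip_width: -0.0001
gripper_force: 0.8
```

apply_moves(
  rows=[
    [0,0,0.008,0,0,0],
    [0,0,0.016,0,0,0],
  ],
)

```text
clock: 7.12
tcp_pos: [0.4939, -0.055, 0.1208]
orientation: [-3.139, -0.134, -0.001]
contact_force: [-0.1, 0.4, 1.4]
grip_width: -0.0
gripper_force: 0.8
```

apply_moves(
  rows=[
    [0,0,0.008,0,0,0],
    [0,0,0.016,0,0,0],
  ],
)

```text
clock: 7.38
tcp_pos: [0.4943, -0.055, 0.1169]
orientation: [-3.139, -0.135, -0.002]
contact_force: [1.0, -0.1, 1.4]
grip_width: -0.0004
gripper_force: 0.8
```

apply_moves(
  rows=[
    [0,0,0.016,0,0,0],
    [0,0,0.032,0,0,0],
  ],
)

```text
clock: 7.62
tcp_pos: [0.4937, -0.055, 0.1086]
orientation: [-3.139, -0.134, -0.0]
contact_force: [0.5, 0.3, 2.0]
grip_width: -0.0
gripper_force: 0.8
```

apply_moves(
  rows=[
    [0,0,0.008,0,0,0],
    [0,0,0.012,0,0,0],
  ],
)

```text
clock: 7.88
tcp_pos: [0.4935, -0.055, 0.1056]
orientation: [-3.139, -0.134, 0.001]
contact_force: [0.2, 0.5, 1.1]
grip_width: -0.0001
gripper_force: 0.7
```

apply_moves(
  rows=[
    [0,0,0.008,0,0,0],
    [0,0,0.012,0,0,0],
  ],
)

```text
clock: 8.12
tcp_pos: [0.4936, -0.0551, 0.1027]
orientation: [3.139, 0.134, -0.0]
contact_force: [1.1, -0.4, 2.0]
grip_width: 0.0002
gripper_force: 0.7
```

apply_moves(
  rows=[
    [0,0,0.008,0,0,0],
    [0,0,0.016,0,0,0],
  ],
)

```text
clock: 8.38
tcp_pos: [0.4945, -0.055, 0.0992]
orientation: [3.139, 0.134, 0.003]
contact_force: [1.6, -0.3, 6.8]
grip_width: 0.0001
gripper_force: 2.7
```

Key 0 went through freely to its stop. Next I lift off and move to key 1.

apply_moves(
  rows=[
    [0,0,-0.2,0,0,0],
    [0,0,-0.32,0,0,0],
    [0,-0.2,-0.32,0,0,0],
    [0,-0.4,-0.32,0,0,0],
    [0,-0.4,-0.32,0,0,0],
  ],
)

```text
clock: 9.0
tcp_pos: [0.4841, 0.0487, 0.1787]
orientation: [-3.137, -0.145, 0.001]
contact_force: [0.2, -0.9, -0.0]
grip_width: 0.0
gripper_force: 0.0
```

Run:
```python
from h import *
o=r.get_obs();print(o["tcp_pos"],o["contact_force"],o["moment"])
w=r.grab_frame("wrist");save(w,"w4.png");s=r.grab_frame("scene");
cv2.imwrite("pics/w4s.png",np.hstack([w["pixels"][:,:,::-1][:300],cv2.resize(s["pixels"][100:260,200:346,::-1],(274,300))]))
```

```text
[0.48407781 0.04869902 0.17871734] [ 0.16985381 -0.8639407  -0.04722046] [-0.02300099 -0.04736957 -0.03064116]
```

View pics/w4s.png

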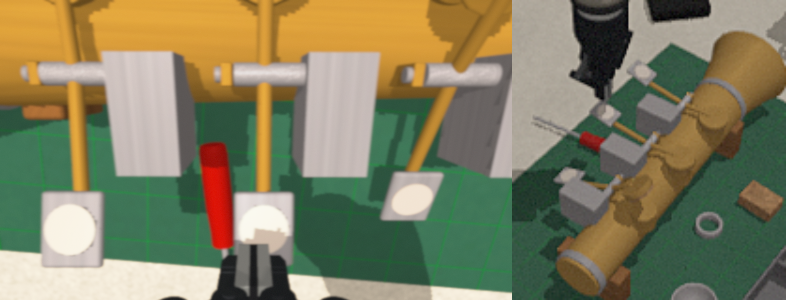

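Key 0 stands open at right. The tip is a few mm to +y of touch 1 (tip column 253, plate 264) and still settling.

apply_moves(
  rows=[
    [0,0.006,0.04,0,0,0],
    [0,0.006,0.07,0,0,0],
    [0,0.006,0.09,0,0,0],
    [0,0.006,0.11,0,0,0],
    [0,0.006,0.124,0,0,0],
  ],
)

```text
clock: 9.72
tcp_pos: [0.4852, 0.043, 0.1476]
orientation: [3.139, 0.134, -0.0]
contact_force: [0.2, -0.2, 1.4]
grip_width: -0.0001
gripper_force: 0.6
```

apply_moves(
  rows=[
    [0,0,0.008,0,0,0],
    [0,0,0.016,0,0,0],
  ],
)

```text
clock: 9.98
tcp_pos: [0.4853, 0.0432, 0.1438]
orientation: [3.139, 0.135, 0.0]
contact_force: [0.2, -0.3, 0.7]
grip_width: -0.0003
gripper_force: 0.6
```

apply_moves(
  rows=[
    [0,0,0.008,0,0,0],
    [0,0,0.016,0,0,0],
  ],
)

```text
clock: 10.22
tcp_pos: [0.4852, 0.0431, 0.1397]
orientation: [3.139, 0.134, 0.0]
contact_force: [0.1, -0.6, 1.6]
grip_width: -0.0002
gripper_force: 0.6
```

apply_moves(
  rows=[
    [0,0,0.008,0,0,0],
    [0,0,0.016,0,0,0],
  ],
)

```text
clock: 10.48
tcp_pos: [0.4852, 0.0431, 0.1357]
orientation: [3.139, 0.134, -0.0]
contact_force: [-0.2, -0.8, 1.3]
grip_width: -0.0004
gripper_force: 0.6
```

apply_moves(
  rows=[
    [0,0,0.008,0,0,0],
    [0,0,0.016,0,0,0],
  ],
)

```text
clock: 10.72
tcp_pos: [0.4852, 0.0431, 0.1316]
orientation: [3.139, 0.134, -0.0]
contact_force: [-0.9, 0.7, 1.2]
grip_width: 0.0002
gripper_force: 0.6
```

apply_moves(
  rows=[
    [0,0,0.008,0,0,0],
    [0,0,0.016,0,0,0],
  ],
)

```text
clock: 10.98
tcp_pos: [0.4852, 0.0431, 0.1276]
orientation: [3.139, 0.134, -0.0]
contact_force: [-1.2, 0.6, 1.8]
grip_width: -0.0001
gripper_force: 0.8
```

apply_moves(
  rows=[
    [0,0,0.008,0,0,0],
    [0,0,0.016,0,0,0],
  ],
)

```text
clock: 11.22
tcp_pos: [0.4853, 0.0431, 0.1237]
orientation: [3.139, 0.134, 0.0]
contact_force: [-0.8, -0.1, 0.4]
grip_width: 0.0
gripper_force: 0.8
```

apply_moves(
  rows=[
    [0,0,0.008,0,0,0],
    [0,0,0.016,0,0,0],
  ],
)

```text
clock: 11.48
tcp_pos: [0.4856, 0.0431, 0.1198]
orientation: [-3.139, -0.134, -0.001]
contact_force: [-0.1, -0.8, 1.9]
grip_width: -0.0003
gripper_force: 0.7
```

apply_moves(
  rows=[
    [0,0,0.008,0,0,0],
    [0,0,0.016,0,0,0],
  ],
)

```text
clock: 11.72
tcp_pos: [0.4857, 0.0432, 0.1158]
orientation: [-3.139, -0.134, -0.001]
contact_force: [-0.1, 0.2, 1.4]
grip_width: -0.0001
gripper_force: 0.7
```

apply_moves(
  rows=[
    [0,0,0.014,0,0,0],
    [0,0,0.028,0,0,0],
    [0,0,0.044,0,0,0],
  ],
)

```text
clock: 12.1
tcp_pos: [0.4852, 0.0431, 0.1045]
orientation: [3.139, 0.134, -0.0]
contact_force: [0.8, 0.9, 1.0]
grip_width: -0.0
gripper_force: 0.7
```

apply_moves(
  rows=[
    [0,0,0.008,0,0,0],
    [0,0,0.014,0,0,0],
  ],
)

```text
clock: 12.35
tcp_pos: [0.4853, 0.0431, 0.1012]
orientation: [3.139, 0.134, 0.0]
contact_force: [0.9, 0.6, 3.4]
grip_width: -0.0002
gripper_force: 1.4
```

apply_moves(
  rows=[
    [0,0,0.004,0,0,0],
    [0,0,0.009,0,0,0],
  ],
)

```text
clock: 12.6
tcp_pos: [0.4859, 0.0432, 0.0994]
orientation: [-3.139, -0.134, -0.002]
contact_force: [1.1, -0.2, 6.2]
grip_width: 0.0003
gripper_force: 2.6
```

Key 1 is free and fully open. Next is key 2.

apply_moves(
  rows=[
    [0,0,-0.2,0,0,0],
    [0,0,-0.32,0,0,0],
    [0,-0.2,-0.32,0,0,0],
    [0,-0.396,-0.32,0,0,0],
    [0,-0.396,-0.32,0,0,0],
  ],
)

```text
clock: 13.22
tcp_pos: [0.4755, 0.1459, 0.1791]
orientation: [-3.136, -0.145, 0.001]
contact_force: [0.4, -0.3, -0.5]
grip_width: 0.0002
gripper_force: 0.0
```

apply_moves(
  rows=[
    [0,0,0.04,0,0,0],
    [0,0,0.07,0,0,0],
    [0,0,0.09,0,0,0],
    [0,0,0.11,0,0,0],
    [0,0,0.124,0,0,0],
  ],
)

```text
clock: 13.85
tcp_pos: [0.4768, 0.1414, 0.1477]
orientation: [3.139, 0.133, -0.0]
contact_force: [-1.3, -0.4, 1.9]
grip_width: -0.0001
gripper_force: 0.6
```

Run:
```python
from h import *
o=r.get_obs();print(o["tcp_pos"],o["contact_force"],o["moment"])
w=r.grab_frame("wrist");save(w,"w5.png");s=r.grab_frame("scene");
cv2.imwrite("pics/w5s.png",np.hstack([w["pixels"][:,:,::-1][:300],cv2.resize(s["pixels"][100:260,200:346,::-1],(274,300))]))
```

```text
[0.47677693 0.14139842 0.14773941] [-1.28126203 -0.35240657  1.94368249] [-0.09196985  0.13531272 -0.01168989]
```

View pics/w5s.png

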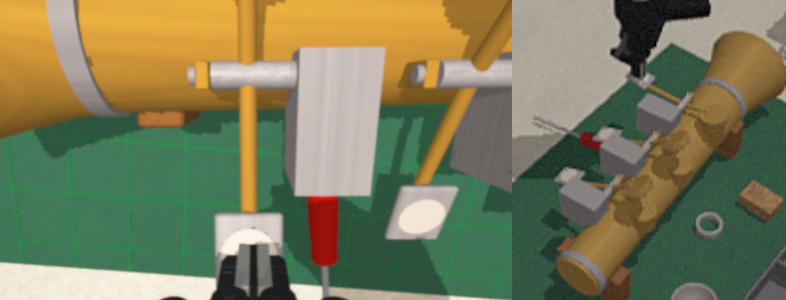

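The tip is well placed on touch 2 (plate column 248, tip 255), and keys 0 and 1 are open.

apply_moves(
  rows=[
    [0,0,0.008,0,0,0],
    [0,0,0.016,0,0,0],
  ],
)

```text
clock: 14.2
tcp_pos: [0.4768, 0.1418, 0.1441]
orientation: [-3.139, -0.134, -0.0]
contact_force: [-1.3, -1.2, 0.3]
grip_width: -0.0
gripper_force: 0.6
```

apply_moves(
  rows=[
    [0,0,0.006,0,0,0],
    [0,0,0.012,0,0,0],
  ],
)

```text
clock: 14.45
tcp_pos: [0.4767, 0.1418, 0.141]
orientation: [-3.139, -0.135, 0.0]
contact_force: [-0.9, 0.7, 1.3]
grip_width: 0.0001
gripper_force: 0.6
```

apply_moves(
  rows=[
    [0,0,0.006,0,0,0],
    [0,0,0.012,0,0,0],
  ],
)

```text
clock: 14.7
tcp_pos: [0.4768, 0.1418, 0.1379]
orientation: [-3.139, -0.134, 0.0]
contact_force: [-0.5, 0.5, 1.6]
grip_width: -0.0002
gripper_force: 0.6
```

apply_moves(
  rows=[
    [0,0,0.006,0,0,0],
    [0,0,0.012,0,0,0],
  ],
)

```text
clock: 14.95
tcp_pos: [0.4768, 0.1417, 0.135]
orientation: [3.139, 0.134, 0.0]
contact_force: [-1.7, -0.6, 1.2]
grip_width: 0.0001
gripper_force: 0.6
```

apply_moves(
  rows=[
    [0,0,0.006,0,0,0],
    [0,0,0.012,0,0,0],
  ],
)

```text
clock: 15.2
tcp_pos: [0.4767, 0.1417, 0.1319]
orientation: [3.139, 0.134, -0.0]
contact_force: [-0.8, 0.8, 1.2]
grip_width: 0.0003
gripper_force: 0.6
```

apply_moves(
  rows=[
    [0,0,0.006,0,0,0],
    [0,0,0.012,0,0,0],
  ],
)

```text
clock: 15.45
tcp_pos: [0.4767, 0.1417, 0.1289]
orientation: [3.139, 0.134, -0.0]
contact_force: [-1.8, 0.4, 1.0]
grip_width: -0.0
gripper_force: 0.7
```

apply_moves(
  rows=[
    [0,0,0.006,0,0,0],
    [0,0,0.012,0,0,0],
  ],
)

```text
clock: 15.7
tcp_pos: [0.4768, 0.1418, 0.1261]
orientation: [3.139, 0.135, 0.0]
contact_force: [-1.4, -0.7, 3.6]
grip_width: 0.0001
gripper_force: 1.8
```

apply_moves(
  rows=[
    [0,0,0.003,0,0,0],
    [0,0,0.006,0,0,0],
  ],
)

```text
clock: 15.95
tcp_pos: [0.4769, 0.1417, 0.1247]
orientation: [3.139, 0.134, 0.0]
contact_force: [-2.1, 0.1, 5.6]
grip_width: -0.0003
gripper_force: 2.5
```

Key 2 binds at z of about 0.127 (5.6 N). I lift off and move over its cup.

apply_moves(
  rows=[
    [0,0,-0.2,0,0,0],
    [0,0,-0.34,0,0,0],
    [0.2,0,-0.34,0,0,0],
    [0.4,0,-0.34,0,0,0],
    [0.54,0,-0.34,0,0,0],
  ],
)

```text
clock: 16.58
tcp_pos: [0.6135, 0.1529, 0.2092]
orientation: [-3.139, -0.133, -0.001]
contact_force: [-0.2, -0.1, 0.7]
grip_width: 0.0002
gripper_force: 0.0
```

Run:
```python
from h import *
np.set_printoptions(precision=4,suppress=True)
p=[r.grab_frame(n) for n in("wrist","scene","top")]
o=r.get_obs();print(o["tcp_pos"],o["contact_force"],o["orientation"])
for q in p: print([(np.round(x["point"]),round(x["conf"],2)) for x in r.landmark_of(q,"cup_2")])
for q in p: print(proj(q,[.608,.153,.15]),proj(q,o["tcp_pos"]))
w,s,t=p;save(w,"w6.png")
cv2.imwrite("pics/w6s.png",np.hstack([w["pixels"][:,:,::-1][:300],cv2.resize(s["pixels"][100:260,200:346,::-1],(274,300))]))
```

```text
[0.6123 0.153  0.2086] [-0.568   0.6444 -0.0322] [-3.1384 -0.1325  0.0009]
[(array([418., 246.]), 0.68), (array([247., 224.]), 0.67)]
[(array([265., 198.]), 0.71), (array([305., 156.]), 0.69), (array([285., 172.]), 0.68), (array([124., 291.]), 0.49)]
[(array([279., 162.]), 0.52), (array([250., 165.]), 0.42)]
[250.5085 223.2684] [250.2469 263.513 ]
[305.7518 157.7707] [308.8119 143.782 ]
[218.5557 166.4364] [216.74   163.6988]
```

View pics/w6s.png

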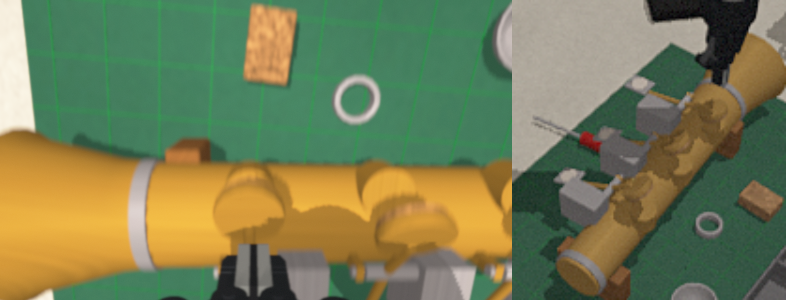

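The predicted cup position (250,223) matches the network's (247,224) in the wrist view, so I descend.

apply_moves(
  rows=[
    [0,0,0.1,0,0,0],
    [0,0,0.17,0,0,0],
    [0,0,0.22,0,0,0],
    [0,0,0.25,0,0,0],
    [0,0,0.27,0,0,0],
  ],
)

```text
clock: 17.5
tcp_pos: [0.6121, 0.1534, 0.1425]
orientation: [-3.138, -0.134, -0.003]
contact_force: [0.5, 0.4, 3.0]
grip_width: -0.0002
gripper_force: 1.2
```

apply_moves(
  rows=[
    [0,0,0.012,0,0,0],
    [0,0,0.024,0,0,0],
    [0,0,0.036,0,0,0],
  ],
)

```text
clock: 17.88
tcp_pos: [0.613, 0.1536, 0.134]
orientation: [-3.138, -0.134, -0.006]
contact_force: [5.9, 0.2, 4.3]
grip_width: -0.0001
gripper_force: 3.4
```

Run:
```python
from h import *
np.set_printoptions(precision=4,suppress=True)
for i in range(4):
  w=r.grab_frame("wrist");o=r.get_obs();print(o["tcp_pos"],o["contact_force"],o["moment"])
s=r.grab_frame("scene")
cv2.imwrite("pics/w7s.png",np.hstack([w["pixels"][:,:,::-1][:300],cv2.resize(s["pixels"][100:260,200:346,::-1],(274,300))]))
```

```text
[0.613  0.1536 0.1336] [7.091  0.7193 3.1868] [ 0.1803 -1.3958 -0.02  ]
[0.613  0.1536 0.1337] [ 6.3628 -0.2819  2.2588] [ 0.1209 -1.2754  0.0061]
[0.613  0.1536 0.1337] [6.798  0.3896 1.6249] [ 0.1561 -1.2929 -0.0215]
[0.613  0.1536 0.1337] [5.0829 1.0741 2.1002] [ 0.1508 -1.3978  0.001 ]
```

View pics/w7s.png

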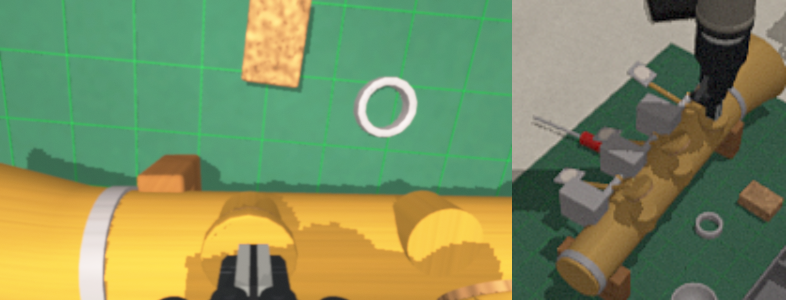

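There is a sideways load (+x, 6 N), because the tip drags with the cup. I'll lift off to release it and press again slightly further out.

apply_moves(
  rows=[
    [0,0,-0.06,0,0,0],
    [0,0,-0.12,0,0,0],
    [0.024,0,-0.12,0,0,0],
    [0.024,0,-0.04,0,0,0],
    [0.024,0,0.0,0,0,0],
  ],
)

```text
clock: 18.75
tcp_pos: [0.6162, 0.1532, 0.1304]
orientation: [3.138, 0.134, -0.005]
contact_force: [4.6, -1.1, 2.8]
grip_width: -0.0
gripper_force: 3.4
```

Run:
```python
from h import *
np.set_printoptions(precision=4,suppress=True)
for i in range(4):
  w=r.grab_frame("wrist");o=r.get_obs();print(o["tcp_pos"],o["contact_force"],o["moment"])
```

```text
[0.6163 0.1531 0.1297] [ 1.399  -0.6349  1.2586] [ 0.034  -0.2302  0.0277]
[0.6163 0.1532 0.1307] [-0.6355 -0.2498 -0.4346] [ 0.0028 -0.0064 -0.0079]
[0.6163 0.1535 0.1315] [ 0.3073 -0.3487  0.2499] [0.0143 0.034  0.0071]
[0.6165 0.1537 0.1321] [0.0617 0.4256 0.0587] [ 0.0268  0.0076 -0.0336]
```

apply_moves(
  rows=[
    [0,0,0.008,0,0,0],
    [0,0,0.016,0,0,0],
  ],
)

```text
clock: 19.2
tcp_pos: [0.6172, 0.1539, 0.1292]
orientation: [-3.139, -0.134, -0.0]
contact_force: [-1.0, -0.3, 2.0]
grip_width: -0.0
gripper_force: 0.9
```

apply_moves(
  rows=[
    [0,0,0.006,0,0,0],
    [0,0,0.012,0,0,0],
  ],
)

```text
clock: 19.45
tcp_pos: [0.6176, 0.154, 0.1268]
orientation: [-3.139, -0.134, -0.002]
contact_force: [-1.1, -1.3, 6.3]
grip_width: 0.0
gripper_force: 3.4
```

apply_moves(
  rows=[
    [0,0,0.004,0,0,0],
    [0,0,0.008,0,0,0],
    [0,0,0.008,0,0,0],
  ],
)

```text
clock: 19.82
tcp_pos: [0.6178, 0.154, 0.1253]
orientation: [-3.139, -0.134, -0.002]
contact_force: [-1.6, 0.3, 9.4]
grip_width: 0.0001
gripper_force: 4.8
```

The cup is shut: the force now rises with the felt stiffness only. I lift away and check.

apply_moves(
  rows=[
    [0,0,-0.1,0,0,0],
    [0,0,-0.3,0,0,0],
    [-0.2,0,-0.55,0,0,0],
    [-0.4,0.2,-0.8,0,0,0],
    [-0.6,0.4,-0.8,0,0,0],
  ],
)

```text
clock: 20.45
tcp_pos: [0.5065, 0.0754, 0.3125]
orientation: [-3.138, -0.138, -0.007]
contact_force: [0.2, -1.5, -0.1]
grip_width: -0.0002
gripper_force: 0.0
```

Run:
```python
from h import *
np.set_printoptions(precision=4,suppress=True)
w=r.grab_frame("wrist");s=r.grab_frame("scene");o=r.get_obs();print(o["tcp_pos"],o["contact_force"])
for p in(w,s):print([(np.round(x["point"]),round(x["conf"],2)) for x in r.landmark_of(p,"touch_2")])
print("shut/open touch2:",proj(w,[.481,.1415,.156]),proj(w,[.481,.1415,.103]),proj(s,[.481,.1415,.156]),proj(s,[.481,.1415,.103]))
save(w,"w8.png")
cv2.imwrite("pics/w8s.png",np.hstack([w["pixels"][:,:,::-1][:300],cv2.resize(s["pixels"][100:260,200:346,::-1],(274,300))]))
```

```text
[0.5046 0.0699 0.3123] [ 0.4596 -0.3934 -0.3332]
[(array([376., 183.]), 0.84), (array([284., 181.]), 0.61), (array([176., 196.]), 0.56)]
[(array([271., 143.]), 0.69), (array([231., 192.]), 0.61), (array([248., 171.]), 0.47)]
shut/open touch2: [177.1472 196.9383] [187.7457 181.4005] [268.5461 139.213 ] [268.3631 151.7379]
```

View pics/w8s.png

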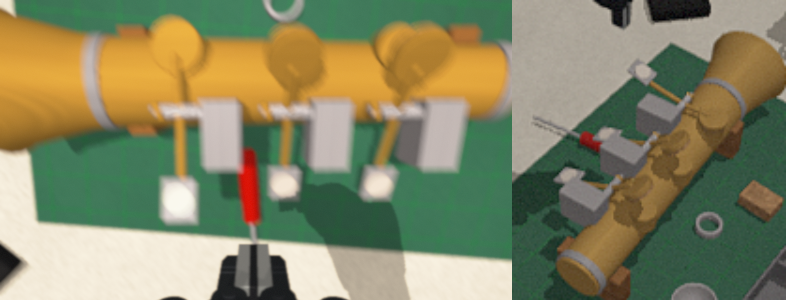

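Key 2 is shut: its touch is at (176,196), against (177,197) predicted for shut. Keys 0 and 1 stand open and the bystanders are untouched. I hand in.

```bash
python3 -c "
from bench import r
print(r.hand_in())"
```

```text
the job is handed in; nothing more can be done
None
```

I handed the job in: keys 0 and 1 swung free and stand fully open, key 2 was the one that caught and its cup is pressed shut again, and the highest force I read on the horn was about 10 N.

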